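# Lock the jar carrier and vent the jar cap for the steriliser

### The job

Get the jar of ear specula ready for the steam steriliser: first swing the carrier's keeper bar shut across the jars until it snaps in behind its ball catch, then screw the wide ribbed cap fully down (clockwise) until it bottoms out, and back it off a quarter turn so that steam can get in. Finish still gripping the cap at that setting, with the jar down in its pocket and the bar shut, so that I can tape the cap; do not let go. Leave the other jar and the other things on the desk where they are.

Things in the scene. Friction and masses are not known exactly. Their poses are not given: they have to be found in the camera images.
- carrier: Steel jar carrier, base 84 x 216 mm on rubber feet; it stands firm. Origin: centre of its underside, on the desk; y runs along its two square pockets (centres y = +42 and -42 mm, floors 10 mm and walls 34 mm above the desk), z up. Keeper bar on its -x side: hinge post at the +y end, ball catch (upright barrel with a sprung ball, top 89 mm) at the -y end. Low carrying loop on the +x side.
- hinge (a point): Point on the keeper bar's upright hinge axis, at the height of the bar's centre line (91 mm above the desk), on the carrier at x = -26, y = +95 mm. The hinge post and eye reach up to about 100 mm above the desk.
- knob_mid (a point): Middle of the upright steel knob at the keeper bar's free end, 14 mm across, free from the bar's top (96 mm above the desk) to 129 mm above the desk; this point is 113 mm above the desk and 213 mm from the hinge axis, and moves with the bar. Bar: round steel 10 mm thick, centre line level at 91 mm above the desk.
- keeper (a joint): Angle of the keeper bar, rad. 0 = shut against its stop (along the carrier's y axis, over the jars' shoulders, in front of their necks). Grows as the free end swings out to the carrier's -x side (clockwise from above), up to 1.4; stays where it is left. Closing, it meets the sprung ball at 0.085, needs about 4 to 6 N at the knob, passes the ball's top at 0.042 and snaps to 0.
- cap: The wide ribbed off-white screw cap, 47 mm across and 30 mm high, already started on the square glass jar of ear specula (in either pocket). Origin: centre of its underside, on the thread axis; z up; its +x axis points along the moulded tick on its top. Bottomed, its underside is 104 mm and its top 134 mm above the desk.
- cap_mid (a point): Centre of the wide ribbed cap, half-way up (15 mm above its underside), about 119 to 122 mm above the desk. Fingers from above have 35 mm or more free beside the cap down to 102 mm above the desk; below lie the shut keeper bar (top 96 mm) and the jar's shoulder.
- cap_turn (a joint): Turn of the wide cap on its thread, rad. 0 = bottomed out (hard stop). Grows as the cap is unscrewed (counter-clockwise seen from above), and the cap rises 4 mm a turn. The thread drags with about 0.05 N m; at the bottom the torque rises sharply. A quarter turn off the bottom is 1.57.
- jar_mid (a point): Centre of the square glass body (60 x 60 x 74 mm) of the jar with the wide cap, 37 mm above its underside. Seated in its pocket this point is 47 mm above the desk. The jar has about 1.5 mm play in its square pocket, so it cannot turn.
- small_jar_mid (a point): Centre of the glass body of the other jar, the same size but with a small smooth steel cap (30 mm across, top 120 mm above the desk), in the other pocket. To be left alone.
- tape_roll: Roll of plain sterilising tape lying flat behind the carrier, 74 mm across, 19 mm high; origin under its centre. To be left alone.
- tip_tray: Small smoked-plastic tray of ear tips, 100 x 75 x 35 mm; origin under its centre. To be left alone.
- tuning_fork: Aluminium tuning fork lying on the desk near the carrier, about 165 mm long, 9 mm high; origin near its yoke. To be left alone.
- otoscope: Otoscope lying on the desk, about 155 mm long, 37 mm high; origin near its head. To be left alone.
- pump_bottle: Clear hand-gel pump bottle, 60 mm across, 157 mm high; origin under its centre. To be left alone.

How it is judged:
By the outcome, as a careful person would: the job done as asked, in the order asked, and still so for the second after the job is handed in, while the arm keeps its last pose, push and grip.
It also fails if it takes over 58 s, if anything falls off the work surface, if the arm or the gripper's body presses on something with over 40 N, if the wrist force passes 120 N, or if a joint passes its speed limit or range.

### The arm

A 6-joint arm with a two-finger parallel gripper is mounted at the origin on the work surface. World frame = base frame: x ahead of the robot, y to its left, z up, the work surface at z = 0. Lengths are in m, angles in rad, forces in N, time in s.
With the tool pointing down it reaches from about 0.4 to 0.825 m from the base axis. Payload 7 kg.
Tool frame: the origin (TCP) lies at the centre of the arm's flange, where the gripper is bolted on; the fingertips stand 178 mm ahead of it and the grasp point (between the pads) lies 159 mm ahead of it; x points along the fingers, y is the direction in which the jaws open and shut, and the axes are right-handed (so a half turn about x gives the same grasp; the last joint's range is limited). The gripper opens to 88 mm and grips with 3 to 60 N. Pads are 19 mm wide; open, the fingers measure 130 mm over their backs; the gripper's body (78 mm by 193 mm) begins 47 mm behind the grasp point.
Start: joints at [0.288, 0.359, 0.012, 0, -1.224, -0.288], TCP at [0.675, -0, 0.405] pointing down, gripper open.
Joint ranges: [-3.07, 3.07], [-1.43, 2.12], [-1.02, 1.25], [-3.03, 1.67], [-3.05, -0], [-3.03, 3.03]. Speed limits (rad/s): [2.39, 2.39, 3.01, 3.14, 3.14, 3.14].

### API

Orientations are given as [roll, pitch, yaw] about the fixed x, y, z axes, in that order (R = Rz(yaw) Ry(pitch) Rx(roll)).
In Python, from station import status, viewer, arm gives the robot as it stands. The module is installed in compiled form; this text tells all that it offers.
- The arm moves only by the tool apply_moves, never from a script. Its argument "commands" is a list of rows, each an object of numbers: "dx", "dy", "dz": the shift along the world's x, y, z in mm; "spin": the turn about the world's z in degrees; "hand": the closure, from 0 (fully open) to 1 (shut). A call has exactly 5 rows; each row shifts and turns the commanded pose from where the row before left it; what a row does not reach is not made up. A row lasts 1/8 s, in which the tool goes at most 62.5 mm and 10.7 degrees, less where a joint would pass 70% of its speed; a pose out of reach is approached as far as the arm can. A call is refused whole if a number of a shift passes 62.5 or a number of a turn 10.7, either way. A call with a gripper value outside its range is refused whole. The fingers move at their own pace and stop on an object; "grip_force" is the grip in N (left out, the last holds). Time passes only in rows, so rows that do not move let the fingers close, or fill a call up. It gives the time, the measured TCP pose, the force and the opening at its end, in the units of the state.
- status.get_state(): the state, without advancing time (a new reading comes with each control period).
- viewer.grab_frame(name): name is "scene" or "side" or "wrist"; returns the picture (384x512x3 uint8, red, green, blue); there is no depth.
- viewer.camera_info(name): a dict with "fx", "fy", "cx", "cy" (pixels), "D" ([k1, k2, p1, p2, k3] as OpenCV has them; the pictures are not rectified), "eye" and "attitude" of the camera in the world; the wrist camera has in their place "T_tool_cam" (4x4, takes a point from camera to tool coordinates, whose origin is the TCP and whose axes are the tool frame's). Camera axes: x right, y up, looking along -z (the intrinsics and any distortion apply to the point x, -y, -z); pixel columns grow to the right and rows downward; lengths in m; the calibration is good to about 2 mm. A picture is of the moment at which its call begins: read the wrist's pose just before it. camera_info takes no time and is no camera call.
- arm.job_done(): hands the job in, once; it reports no verdict.
The state is a dict: "t": time; "q": joint angles; "qd": joint speeds; "joint_efforts": joint torques, N m; "eef_pos": TCP position; "ee_rot": TCP orientation; "force": force on the tool from outside, world axes, zero at the start; "moment": the same for the moment, N m; "width": finger opening in m.
Only numpy, scipy, OpenCV 4.12 (cv2) and the standard library are available. Lean on these libraries where they do the work, as an engineer would, in place of code of your own. Each camera call takes 0.05 s, during which the arm holds its last target.

## Working session

There is one attempt and no reset: what is moved stays moved. The work goes in short steps, Python scripts to look and compute and a tool call to move; the robot and the scene stay as the last step left them, time stands still between calls to the robot, and variables do not carry over. Pictures are saved under pics/ and viewed, and the job is handed in when it is done.

Besides the shell and the picture viewer there is one more tool, called after "Request:" as name([rows], argument=value, ...), one row to a line, values as JSON. apply_moves: Moves the arm, as the interface text tells. Its arguments: {"type":"object","properties":{"commands":{"type":"array","items":{"type":"object","properties":{"dx":{"type":"number"},"dy":{"type":"number"},"dz":{"type":"number"},"spin":{"type":"number"},"hand":{"type":"number"}}}},"grip_force":{"type":"number"}},"required":["commands"]}

```bash
mkdir -p pics; ls
python3 - <<'E'
from station import status, viewer, arm
import cv2,json
s=status.get_state(); print(s)
for n in ["scene","side","wrist"]:
    im=viewer.grab_frame(n); cv2.imwrite(f"pics/{n}0.png",im[:,:,::-1]); print(n,viewer.camera_info(n))
E
```

```text
pics
{'t': 0.0, 'q': array([ 2.88081010e-01,  3.59373739e-01,  1.10418694e-02, -3.60411428e-04,
       -1.22411144e+00, -2.88087727e-01]), 'qd': array([ 6.54309132e-04, -6.84391336e-04, -6.05604080e-05,  3.18453193e-04,
        1.35731594e-05,  1.04350499e-03]), 'joint_efforts': array([-8.00930356e-04, -5.82726967e+01,  2.93058443e+01,  6.99745238e+00,
        6.93249181e-03, -2.06530804e-04]), 'eef_pos': array([ 6.74792473e-01, -1.56534858e-05,  4.03721705e-01]), 'ee_rot': array([ 1.65602674,  1.56911484, -3.0564917 ]), 'force': array([-0.71341527,  0.38401718, -0.08301637]), 'moment': array([-0.00490956, -0.01882208, -0.00498691]), 'width': 0.08774396322215569}
scene {'fx': 486.48805714838244, 'fy': 486.48805714838244, 'cx': 247.38918788866792, 'cy': 191.14682154475832, 'D': array([-0.10350438,  0.        ,  0.        ,  0.        ,  0.        ]), 'eye': array([1.39199011, 0.09082553, 1.15859337]), 'attitude': array([0.64090492, 0.00242057, 1.64095396])}
side {'fx': 452.6447112118094, 'fy': 452.6447112118094, 'cx': 254.5081094898589, 'cy': 191.17586364908948, 'D': array([-0.03276299,  0.        ,  0.        ,  0.        ,  0.        ]), 'eye': array([ 0.15850783, -0.78950973,  0.94075699]), 'attitude': array([ 0.84582255,  0.01072573, -0.50197995])}
wrist {'fx': 310.2242133670178, 'fy': 310.2242133670178, 'cx': 257.643432357155, 'cy': 192.2201567939033, 'D': array([0.0189271, 0.       , 0.       , 0.       , 0.       ]), 'T_tool_cam': array([[ 2.14907221e-04,  2.64067486e-01, -9.64504182e-01,
         1.98162763e-02],
       [ 9.99999969e-01, -1.79419588e-04,  1.73693736e-04,
         8.73996400e-04],
       [-1.27184074e-04, -9.64504189e-01, -2.64067516e-01,
        -7.14381365e-02],
       [ 0.00000000e+00,  0.00000000e+00,  0.00000000e+00,
         1.00000000e+00]])}
```

View pics/scene0.png

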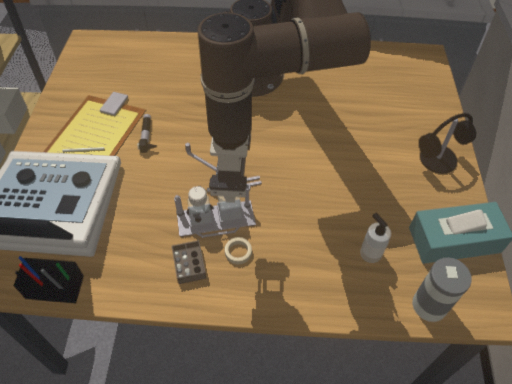

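View pics/side0.png

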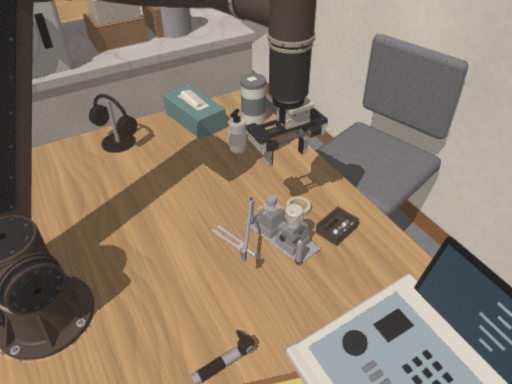

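View pics/wrist0.png

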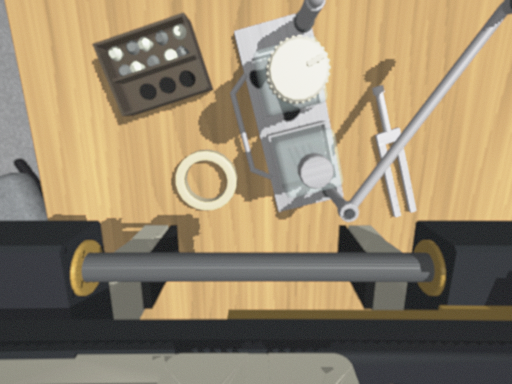

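The wrist view shows the wide cap at about (298,68), the hinge at (348,212), the ball catch at (312,8), and the open bar running to the upper right corner. The fork lies under the bar. Next I'll zoom in and measure.

```bash
cat > h.py <<'E'
import numpy as np,cv2
from scipy.spatial.transform import Rotation as Ro
from station import status,viewer,arm
def R(rpy): return Ro.from_euler('xyz',rpy).as_matrix()
def campose(name,s=None):
    c=viewer.camera_info(name)
    if name=='wrist':
        T=np.eye(4);T[:3,:3]=R(s['ee_rot']);T[:3,3]=s['eef_pos'];T=T@c['T_tool_cam'];return c,T[:3,:3],T[:3,3]
    return c,R(c['attitude']),np.array(c['eye'])
def ray(name,px,s=None):
    c,Rm,e=campose(name,s)
    K=np.array([[c['fx'],0,c['cx']],[0,c['fy'],c['cy']],[0,0,1]])
    u=cv2.undistortPoints(np.array([[px]],float),K,np.array(c['D']))[0,0]
    d=Rm@np.array([u[0],-u[1],-1]);return e,d/np.linalg.norm(d)
def onz(name,px,z,s=None):
    e,d=ray(name,px,s);return e+d*(z-e[2])/d[2]
def proj(name,P,s=None):
    c,Rm,e=campose(name,s);q=Rm.T@(np.array(P)-e);q=np.array([[q[0],-q[1],-q[2]]])
    K=np.array([[c['fx'],0,c['cx']],[0,c['fy'],c['cy']],[0,0,1]])
    return cv2.projectPoints(q,np.zeros(3),np.zeros(3),K,np.array(c['D']))[0][0,0]
def tri(a,b):
    (e1,d1),(e2,d2)=a,b
    t=np.linalg.lstsq(np.array([d1,-d2]).T,e2-e1,rcond=None)[0]
    p,q=e1+t[0]*d1,e2+t[1]*d2;return (p+q)/2,np.linalg.norm(p-q)
E
python3 - <<'E'
import cv2
w=cv2.imread('pics/wrist0.png');cv2.imwrite('pics/w0z.png',cv2.resize(w[0:230,220:512],None,fx=2.6,fy=2.6,interpolation=2))
a=cv2.imread('pics/scene0.png')[130:250,160:280];b=cv2.imread('pics/side0.png')[185:275,205:335]
cv2.imwrite('pics/s0z.png',cv2.resize(a,None,fx=5,fy=5,interpolation=2));cv2.imwrite('pics/d0z.png',cv2.resize(b,None,fx=6,fy=6,interpolation=2))
E
```

```text
(no output)
```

View pics/w0z.png

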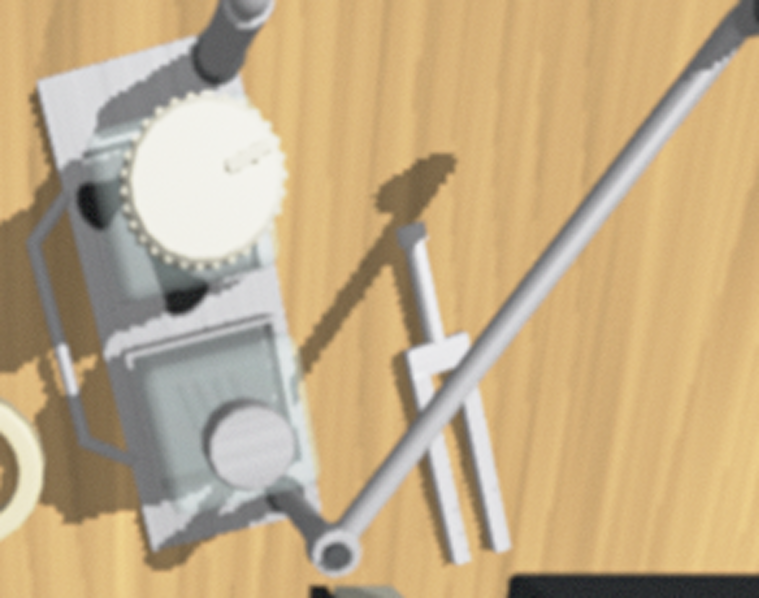

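View pics/s0z.png

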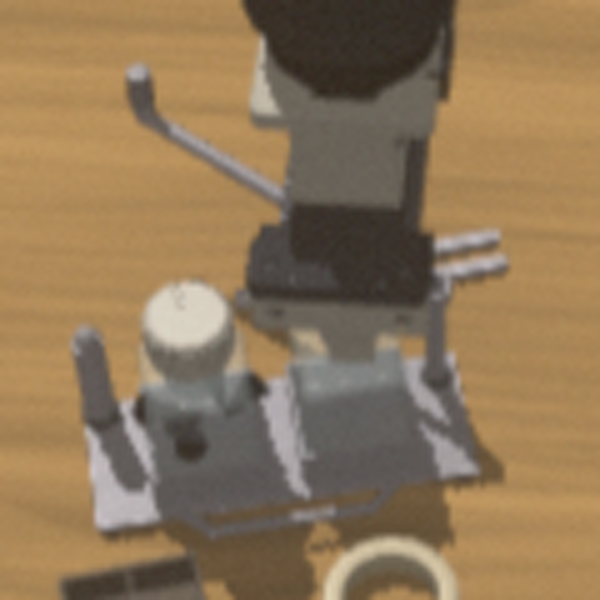

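View pics/d0z.png

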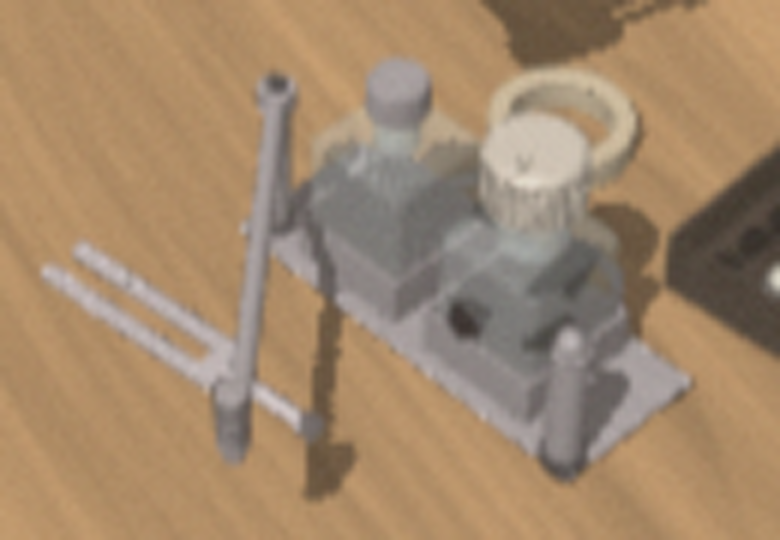

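Run:
```python
from h import *
np.set_printoptions(precision=4,suppress=True)
s=status.get_state()
w=cv2.imread('pics/wrist0.png')
hsv=cv2.cvtColor(w,cv2.COLOR_BGR2HSV)
m=((hsv[:,:,2]>215)&(hsv[:,:,1]<50)).astype(np.uint8)*255
m[:,:250]=0;m[:,340:]=0;m[120:]=0
m=cv2.morphologyEx(m,cv2.MORPH_CLOSE,np.ones((5,5)))
c=max(cv2.findContours(m,0,2)[0],key=cv2.contourArea);print(cv2.fitEllipse(c),cv2.minEnclosingCircle(c))
capc=cv2.minEnclosingCircle(c)[0]
print('cap',onz('wrist',capc,.137,s), 'small',onz('wrist',(220+250/2.6,445/2.6),.120,s))
side=lambda x,y:(205+x/6,185+y/6); sc=lambda x,y:(160+x/5,130+y/5); wr=lambda x,y:(220+x/2.6,y/2.6)
print('cap side',onz('side',side(535,150),.137), 'scene',onz('scene',sc(187,315),.137))
print('hinge',onz('wrist',wr(336,553),.100,s),onz('side',side(277,85),.100))
print('catch',onz('wrist',wr(247,3),.089,s),onz('side',side(570,338),.089),onz('scene',sc(86,333),.089))
print('knobtop',onz('scene',sc(138,72),.129),onz('side',side(232,387),.129),tri(ray('scene',sc(138,72)),ray('side',side(232,387))))
# tick
a=onz('wrist',wr(230,165),.137,s);b=onz('wrist',wr(270,147),.137,s);print('tick',np.degrees(np.arctan2(*(b-a)[1::-1])))
# carrier corners z? base plate
for n,p in [('A',(38,82)),('B',(152,552))]: print(n,onz('wrist',wr(*p),.006,s))
```

```text
((296.09649658203125, 65.61254119873047), (61.50027084350586, 103.11397552490234), 150.52996826171875) ((289.0, 73.0), 60.30764389038086)
cap [ 0.6503 -0.096   0.137 ] small [ 0.623  -0.0181  0.12  ]
cap side [ 0.6409 -0.1034  0.137 ] scene [ 0.6469 -0.0951  0.137 ]
hinge [0.5852 0.0268 0.1   ] [0.5833 0.0223 0.1   ]
catch [ 0.6255 -0.1568  0.089 ] [ 0.6213 -0.1657  0.089 ] [ 0.6279 -0.1574  0.089 ]
knobtop [ 0.4717 -0.1474  0.129 ] [ 0.4695 -0.1516  0.129 ] (array([ 0.4701, -0.1486,  0.1263]), np.float64(0.0018309222078839481))
tick -157.10585682653536
A [ 0.6989 -0.1515  0.006 ]
B [0.6468 0.0588 0.006 ]
```

The fits agree: the long edge measures 217 mm against 216, the hinge-to-knob distance is about 210 mm against 213, and the small cap sits on its pocket centre. Carrier yaw is about 14° and the bar is open about 0.82 rad. Next are the grip yaw and the shifts.

Run:
```python
from h import *
np.set_printoptions(precision=4,suppress=True)
s=status.get_state();Rm=R(s['ee_rot']);print(s['t'],Rm,np.degrees(np.arctan2(Rm[1,1],Rm[0,1])))
wr=lambda x,y:(220+x/2.6,y/2.6)
A=onz('wrist',wr(38,82),.006,s);B=onz('wrist',wr(152,552),.006,s)
H=onz('wrist',wr(336,553),.100,s)
y=(B-A)[:2];y/=np.linalg.norm(y);x=np.array([y[1],-y[0]])
C1=(A+B)[:2]/2-.042*x;C2=H[:2]+.026*x-.095*y;print('C',C1,C2,np.degrees(np.arctan2(x[1],x[0])))
C=(C1+C2)/2;Hc=C-.026*x+.095*y;print('H',Hc,'pocket-',C-.042*y)
K=np.array([.4704,-.149]);v=K-Hc;print('len',np.linalg.norm(v),'ang',np.degrees(np.arctan2(v[1],v[0])),np.degrees(np.arctan2(-y[1],-y[0])))
a0=np.arctan2(v[1],v[0])
print('tangent deg',np.degrees(a0)+90,'K213',Hc+.213*v/np.linalg.norm(v),'closed',Hc-.213*y)
for z in(.134,.137,.138):print('cap',onz('wrist',(298.8,70),z,s))
```

```text
0.15 [[-0.0013 -1.      0.0001]
 [-0.0002  0.0001  1.    ]
 [-1.      0.0013 -0.0002]] 179.99609027071259
C [ 0.6321 -0.0565] [ 0.6333 -0.0591] 13.92782661005655
H [0.5846 0.0281] pocket- [ 0.6428 -0.0986]
len 0.21076244723333917 ang -122.8070149042578 -76.07217338994346
tangent deg -32.8070149042578 K213 [ 0.4692 -0.1509] closed [ 0.6359 -0.1786]
cap [ 0.6427 -0.0983  0.134 ]
cap [ 0.6431 -0.098   0.137 ]
cap [ 0.6432 -0.0979  0.138 ]
```

Request:
apply_moves([
  {"dx":-41,"dy":-30,"spin":-6.6},
  {"dx":-41,"dy":-30,"spin":-6.6},
  {"dx":-41,"dy":-30,"spin":-6.6},
  {"dx":-41,"dy":-30,"spin":-6.6},
  {"dx":-41,"dy":-30,"spin":-6.6,"dz":-20},
], grip_force=15)

```text
invalid input at $.commands[0]: expected keys dx, dy, dz, spin, hand
```

Request:
apply_moves([
  {"dz":-20},
  {"dz":-10},
  {},
  {},
  {},
])

```text
invalid input at $.commands[0]: expected keys dx, dy, dz, spin, hand
```

Run:
```python
from h import *
s=status.get_state(); print(s['t'],s['eef_pos'],s['force'],s['q'])
for n in ["side","wrist"]:
    im=viewer.grab_frame(n)[:,:,::-1].copy()
    for P,c in [((.4697,-.1502,.129),(0,0,255)),((.4697,-.1502,.096),(0,255,0))]:
        p=proj(n,P,s);print(n,p);cv2.circle(im,tuple(int(round(v)) for v in p),1,c,-1)
    cv2.imwrite(f"pics/{n}1.png",im if n=='wrist' else cv2.resize(im[180:310,160:340],None,fx=4,fy=4))
```

```text
0.15 [ 6.74854709e-01 -7.00634238e-06  4.03943385e-01] [ 0.18010838 -0.478953    0.25777691] [ 2.88105800e-01  3.59214893e-01  1.12589679e-02 -2.25213059e-04
 -1.22409471e+00 -2.88097281e-01]
side [243.47299816 249.06561503]
side [243.84268549 258.12640396]
wrist [544.74080879  -9.52110667]
wrist [508.04872222   5.53936448]
```

View pics/side1.png

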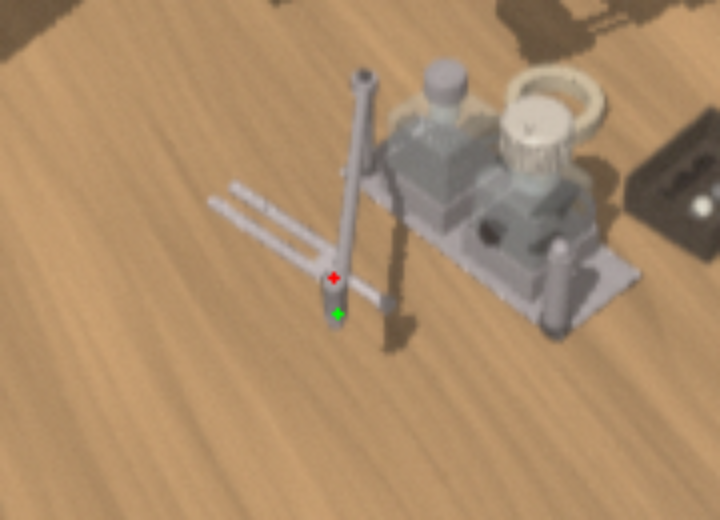

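View pics/wrist1.png

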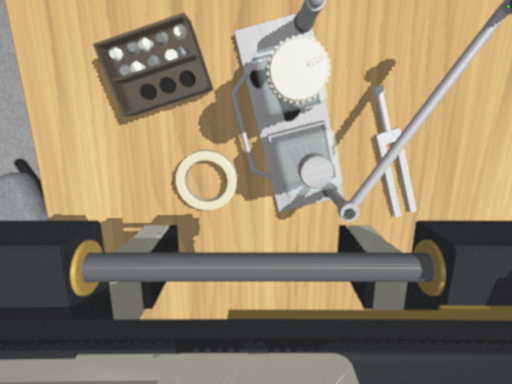

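Both calls were refused because every row needs all five keys, so nothing moved. In the side view the projected knob top and base fall on the knob, at (243,249) and (244,258). I'll resend the move with full rows.

Request:
apply_moves([
  {"dx":-41,"dy":-30,"dz":0,"spin":-6.6,"hand":0},
  {"dx":-41,"dy":-30,"dz":0,"spin":-6.6,"hand":0},
  {"dx":-41,"dy":-30,"dz":0,"spin":-6.6,"hand":0},
  {"dx":-41,"dy":-30,"dz":0,"spin":-6.6,"hand":0},
  {"dx":-41,"dy":-30,"dz":0,"spin":-6.6,"hand":0},
], grip_force=15)

```text
t: 0.88
eef_pos: [0.4684, -0.1508, 0.4047]
ee_rot: [-1.079, 1.571, -0.087]
force: [1.7, -1.8, 0.4]
width: 0.0875
```

Request:
apply_moves([
  {"dx":0,"dy":0,"dz":-25,"spin":0,"hand":0},
  {"dx":0,"dy":0,"dz":-25,"spin":0,"hand":0},
  {"dx":0,"dy":0,"dz":0,"spin":0,"hand":0},
  {"dx":0,"dy":0,"dz":0,"spin":0,"hand":0},
  {"dx":0,"dy":0,"dz":0,"spin":0,"hand":0},
])

```text
t: 1.5
eef_pos: [0.4704, -0.1499, 0.3557]
ee_rot: [-1.037, 1.569, -0.041]
force: [0.5, -0.1, -0.8]
width: 0.0877
```

Run:
```python
from h import *
s=status.get_state(); print(s['t'],s['eef_pos'],s['force'],s['q']);Rm=R(s['ee_rot']);print(np.degrees(np.arctan2(Rm[1,1],Rm[0,1])))
for n in ["side","wrist"]:
    im=viewer.grab_frame(n)[:,:,::-1].copy()
    for P,c in [((.4697,-.1502,.129),(0,0,255)),((.4697,-.1502,.096),(0,255,0))]:
        p=proj(n,P,s);print(n,p);cv2.circle(im,tuple(int(round(v)) for v in p),1,c,-1)
    cv2.imwrite(f"pics/{n}2.png",im if n=='wrist' else cv2.resize(im[180:310,160:340],None,fx=4,fy=4))
```

```text
1.5 [ 0.47044996 -0.14993289  0.35566965] [ 0.50371953 -0.072134   -0.81587819] [ 9.05097844e-02  9.84942370e-02 -4.50483412e-01  2.42955631e-04
 -1.02025899e+00 -6.66284530e-01]
147.0177791607833
side [243.47299816 249.06561503]
side [243.84268549 258.12640396]
wrist [258.0944097  211.92140648]
wrist [258.10270474 198.5669333 ]
```

View pics/side2.png

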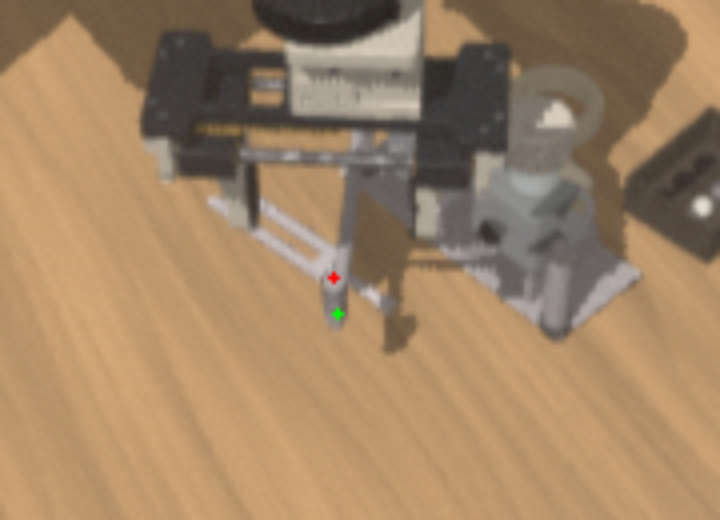

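View pics/wrist2.png

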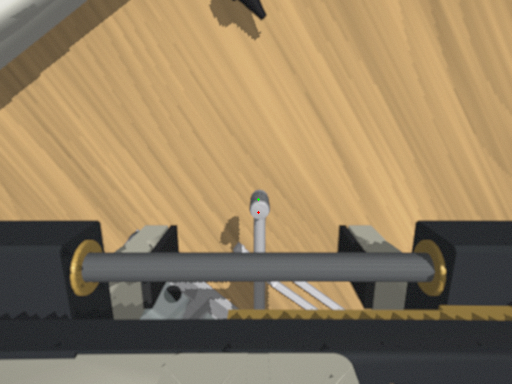

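The wrist view has the knob top at (259,211), where it was predicted, and centred between the jaws. I'll descend 76 mm and grip.

Request:
apply_moves([
  {"dx":0,"dy":0,"dz":-26,"spin":0,"hand":0.3},
  {"dx":0,"dy":0,"dz":-26,"spin":0,"hand":0.5},
  {"dx":0,"dy":0,"dz":-24,"spin":0,"hand":0.5},
  {"dx":0,"dy":0,"dz":0,"spin":0,"hand":0.7},
  {"dx":0,"dy":0,"dz":0,"spin":0,"hand":1},
])

```text
t: 2.22
eef_pos: [0.4705, -0.15, 0.2797]
ee_rot: [-1.251, 1.57, -0.255]
force: [0.2, -0.5, 0.8]
width: 0.0431
```

Request:
apply_moves([
  {"dx":0,"dy":0,"dz":0,"spin":0,"hand":1},
  {"dx":0,"dy":0,"dz":0,"spin":0,"hand":1},
  {"dx":0,"dy":0,"dz":0,"spin":0,"hand":1},
  {"dx":0,"dy":0,"dz":0,"spin":0,"hand":1},
  {"dx":0,"dy":0,"dz":0,"spin":0,"hand":1},
])

```text
t: 2.85
eef_pos: [0.4702, -0.1501, 0.279]
ee_rot: [-1.251, 1.57, -0.256]
force: [0.6, -0.1, 4.0]
width: 0.0136
```

Run:
```python
from h import *
np.set_printoptions(precision=4,suppress=True)
s=status.get_state(); print(s['t'],s['eef_pos'],s['force'],s['moment'],s['width'])
# arc steps: from current pos to closed
H=np.array([.5846,.0281]);K=s['eef_pos'][:2]
v=K-H;r=np.linalg.norm(v);a=np.arctan2(v[1],v[0]);ac=np.radians(-76.07);print(r,np.degrees(a-ac))
N=14;p=K
for i in range(1,N+1):
    t=a+(ac-a)*i/N;q=H+.213*np.array([np.cos(t),np.sin(t)]);print(i,(q-p)*1e3,q,np.degrees(ac-a)/N);p=q
```

```text
2.85 [ 0.4702 -0.1501  0.279 ] [ 0.6247 -0.1371  4.0168] [0.0052 0.1152 0.0117] 0.013611055847620677
0.21173520519271927 -46.64332456296843
1 [ 9.9262 -7.4512] [ 0.4801 -0.1575] 3.331666040212031
2 [10.963  -5.7596] [ 0.4911 -0.1633] 3.331666040212031
3 [11.2792 -5.1127] [ 0.5023 -0.1684] 3.331666040212031
4 [11.5573 -4.4486] [ 0.5139 -0.1728] 3.331666040212031
5 [11.7963 -3.7694] [ 0.5257 -0.1766] 3.331666040212031
6 [11.9954 -3.0775] [ 0.5377 -0.1797] 3.331666040212031
7 [12.154  -2.3752] [ 0.5498 -0.182 ] 3.331666040212031
8 [12.2715 -1.6648] [ 0.5621 -0.1837] 3.331666040212031
9 [12.3475 -0.9488] [ 0.5745 -0.1847] 3.331666040212031
10 [12.3818 -0.2296] [ 0.5868 -0.1849] 3.331666040212031
11 [12.3742  0.4903] [ 0.5992 -0.1844] 3.331666040212031
12 [12.3248  1.2086] [ 0.6115 -0.1832] 3.331666040212031
13 [12.2337  1.9229] [ 0.6238 -0.1813] 3.331666040212031
14 [12.1013  2.6306] [ 0.6359 -0.1786] 3.331666040212031
```

The knob is gripped at 13.6 mm opening, and the radius reads 212 mm. Now I'll swing along the arc.

Request:
apply_moves([
  {"dx":10.5,"dy":-6.6,"dz":0,"spin":3.3,"hand":1},
  {"dx":11,"dy":-5.8,"dz":0,"spin":3.3,"hand":1},
  {"dx":11.3,"dy":-5.1,"dz":0,"spin":3.3,"hand":1},
  {"dx":11.6,"dy":-4.4,"dz":0,"spin":3.3,"hand":1},
  {"dx":11.8,"dy":-3.8,"dz":0,"spin":3.3,"hand":1},
])

```text
t: 3.48
eef_pos: [0.5268, -0.1758, 0.279]
ee_rot: [-1.299, 1.57, -0.014]
force: [-0.2, 2.4, 3.2]
width: 0.0139
```

Request:
apply_moves([
  {"dx":12,"dy":-3.1,"dz":0,"spin":3.3,"hand":1},
  {"dx":12.2,"dy":-2.4,"dz":0,"spin":3.3,"hand":1},
  {"dx":12.3,"dy":-1.7,"dz":0,"spin":3.3,"hand":1},
  {"dx":12.3,"dy":-0.9,"dz":0,"spin":3.3,"hand":1},
  {"dx":12.4,"dy":-0.2,"dz":0,"spin":3.3,"hand":1},
])

```text
t: 4.1
eef_pos: [0.588, -0.1839, 0.279]
ee_rot: [-1.555, 1.57, 0.018]
force: [0.0, 2.3, 3.9]
width: 0.0137
```

Request:
apply_moves([
  {"dx":12.4,"dy":0.7,"dz":0,"spin":3.3,"hand":1},
  {"dx":12.3,"dy":1.4,"dz":0,"spin":3.3,"hand":1},
  {"dx":12.2,"dy":2,"dz":0,"spin":3.3,"hand":1},
  {"dx":8,"dy":1.8,"dz":0,"spin":2,"hand":1},
  {"dx":4,"dy":1,"dz":0,"spin":1.3,"hand":1},
])

```text
t: 4.72
eef_pos: [0.6368, -0.1773, 0.2791]
ee_rot: [-2.474, 1.57, -0.672]
force: [1.0, -3.2, 2.9]
width: 0.0139
```

Run:
```python
from h import *
np.set_printoptions(precision=4,suppress=True)
s=status.get_state(); print(s['t'],s['eef_pos'],s['force'],s['moment'],s['width'])
for n in ["side","scene","wrist"]:
    im=viewer.grab_frame(n)[:,:,::-1].copy(); cv2.imwrite(f"pics/{n}3.png",im if n!='side' else cv2.resize(im[150:290,190:350],None,fx=4.5,fy=4.2))
```

```text
4.725 [ 0.6368 -0.1773  0.2791] [ 0.9602 -3.1649  2.9017] [-0.75    0.0373  0.053 ] 0.013929352309825569
```

View pics/side3.png

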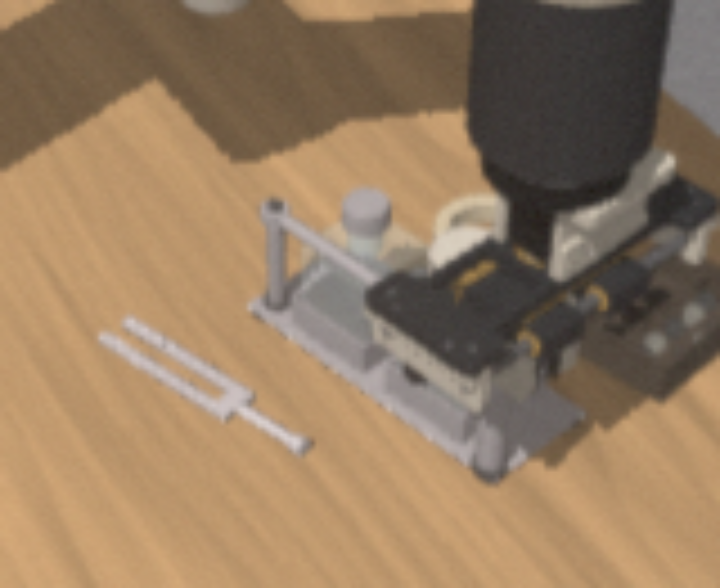

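View pics/wrist3.png

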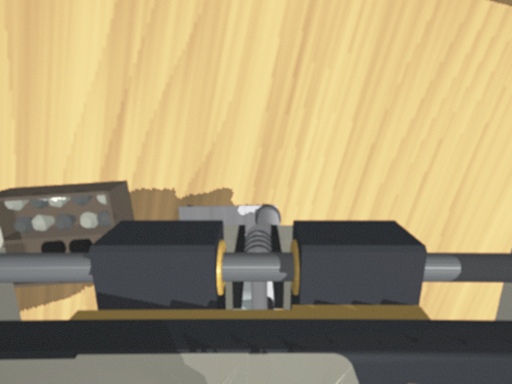

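The bar looks nearly shut, and the knob sits at the predicted closed spot. I'll push 4 mm further to feel the stop.

Request:
apply_moves([
  {"dx":1.5,"dy":0.4,"dz":0,"spin":0,"hand":1},
  {"dx":1.5,"dy":0.4,"dz":0,"spin":0,"hand":1},
  {"dx":1,"dy":0.3,"dz":0,"spin":0,"hand":1},
  {"dx":0,"dy":0,"dz":0,"spin":0,"hand":1},
  {"dx":0,"dy":0,"dz":0,"spin":0,"hand":1},
])

```text
t: 5.5
eef_pos: [0.6383, -0.1771, 0.2788]
ee_rot: [1.562, 1.566, -2.921]
force: [-8.0, -5.6, 9.7]
width: 0.0134
```

Pushing on gave an 8 N reaction with little motion, so this looks like the stop. I'll unload, open, rise and look.

Request:
apply_moves([
  {"dx":-2,"dy":0,"dz":0,"spin":0,"hand":0.6},
  {"dx":0,"dy":0,"dz":0,"spin":0,"hand":0.6},
  {"dx":0,"dy":0,"dz":40,"spin":0,"hand":0.4},
  {"dx":0,"dy":30,"dz":50,"spin":10,"hand":0.3},
  {"dx":0,"dy":20,"dz":20,"spin":10,"hand":0.25},
])

```text
t: 6.12
eef_pos: [0.6389, -0.125, 0.3916]
ee_rot: [-2.085, 1.567, 0.071]
force: [0.3, -0.3, -0.4]
width: 0.0579
```

Run:
```python
from h import *
np.set_printoptions(precision=4,suppress=True)
s=status.get_state(); print(s['t'],s['eef_pos'],s['force'],s['q'],s['width'])
for n in ["side","scene","wrist"]:
    im=viewer.grab_frame(n)[:,:,::-1].copy(); cv2.imwrite(f"pics/{n}4r.png",im);cv2.imwrite(f"pics/{n}4.png",im if n!='side' else cv2.resize(im[150:290,190:350],None,fx=4.5,fy=4.2))
```

```text
6.125 [ 0.6389 -0.125   0.3916] [ 0.3048 -0.2735 -0.4285] [ 0.1059  0.3263 -0.0658  0.0002 -1.1747  0.4794] 0.057889062408264344
```

View pics/side4.png

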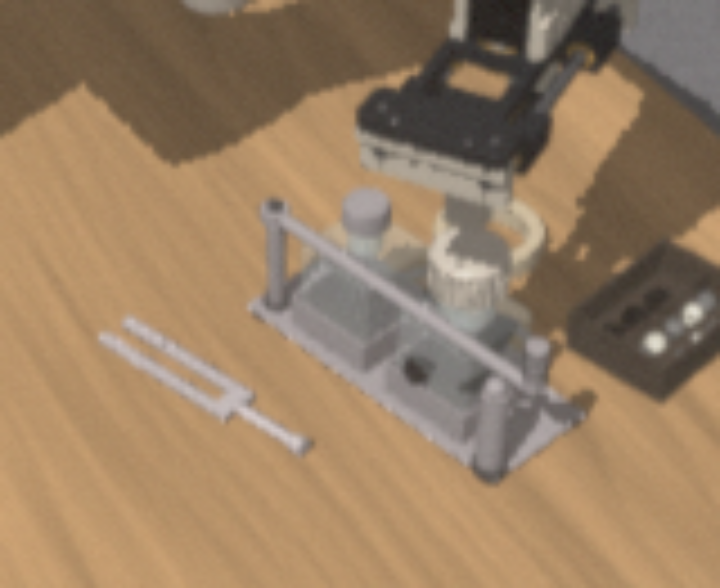

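View pics/wrist4.png

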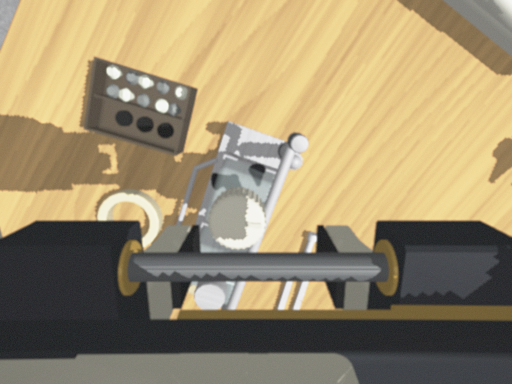

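The side view shows the bar lying across the jars on the inner side of the catch barrel. I'll check its angle from the knob top at (297,143) in the wrist view, and refine the cap centre near (238,219).

Run:
```python
from h import *
np.set_printoptions(precision=4,suppress=True)
s=status.get_state();s['eef_pos'];
w=cv2.imread('pics/wrist4r.png');z=cv2.resize(w[110:310,170:330],None,fx=3,fy=3,interpolation=2);cv2.imwrite('pics/w4z.png',z)
k=onz('wrist',(297,143),.129,s);print('knob',k)
H=np.array([.5846,.0281]);v=k[:2]-H;print(np.linalg.norm(v),'keeper',np.radians(-76.07)-np.arctan2(v[1],v[0]))
p=proj('wrist',(.6428,-.0985,.136),s);print(p)
```

```text
knob [ 0.6373 -0.1789  0.129 ]
0.21357442692154108 keeper -0.006027244714390978
[234.7828 224.3255]
```

View pics/w4z.png

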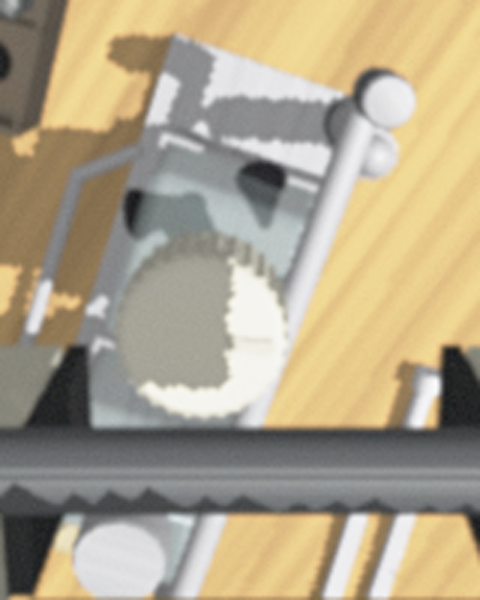

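The keeper works out at about 0 rad, so it is shut. Next is the cap centre from this view, combined with the first one.

Run:
```python
from h import *
np.set_printoptions(precision=4,suppress=True)
s=status.get_state()
for z in(.134,.136,.138): print(onz('wrist',(237.7,221.7),z,s))
w=cv2.imread('pics/wrist4r.png');hsv=cv2.cvtColor(w,cv2.COLOR_BGR2HSV)
a=hsv[222,200:280];print(a[:,1].tolist(),a[:,2].tolist())
```

```text
[ 0.6417 -0.101   0.134 ]
[ 0.642  -0.1017  0.136 ]
[ 0.6423 -0.1024  0.138 ]
[4, 5, 5, 2, 3, 3, 2, 0, 7, 17, 21, 22, 19, 23, 22, 24, 20, 22, 22, 22, 22, 23, 21, 21, 22, 21, 20, 19, 24, 21, 21, 22, 23, 22, 20, 20, 20, 23, 22, 19, 19, 23, 20, 20, 22, 20, 24, 27, 15, 13, 13, 13, 13, 13, 12, 12, 11, 13, 12, 12, 8, 6, 5, 6, 13, 12, 1, 2, 31, 77, 98, 101, 106, 107, 105, 104, 100, 98, 99, 96] [134, 152, 170, 169, 159, 152, 142, 135, 140, 151, 157, 165, 164, 168, 166, 167, 168, 166, 166, 166, 164, 169, 167, 167, 166, 168, 165, 165, 168, 167, 167, 166, 167, 166, 166, 165, 165, 166, 164, 163, 164, 167, 167, 164, 162, 156, 168, 200, 227, 236, 235, 234, 233, 237, 238, 238, 239, 238, 238, 239, 241, 244, 246, 246, 237, 219, 220, 227, 230, 235, 236, 234, 228, 227, 228, 231, 234, 236, 237, 238]
```

Request:
apply_moves([
  {"dx":3.5,"dy":25,"dz":0,"spin":10,"hand":0.25},
  {"dx":0,"dy":0,"dz":0,"spin":10,"hand":0.25},
  {"dx":0,"dy":0,"dz":0,"spin":10,"hand":0.25},
  {"dx":0,"dy":0,"dz":0,"spin":10,"hand":0.25},
  {"dx":0,"dy":0,"dz":0,"spin":10,"hand":0.25},
], grip_force=30)

```text
t: 6.9
eef_pos: [0.6416, -0.1014, 0.3866]
ee_rot: [0.048, 1.568, 3.073]
force: [-0.3, -0.8, -0.4]
width: 0.0658
```

Request:
apply_moves([
  {"dx":0,"dy":0,"dz":0,"spin":10,"hand":0.25},
  {"dx":0,"dy":0,"dz":0,"spin":10,"hand":0.25},
  {"dx":0,"dy":0,"dz":0,"spin":10,"hand":0.25},
  {"dx":0,"dy":0,"dz":0,"spin":10,"hand":0.25},
  {"dx":0,"dy":0,"dz":0,"spin":0,"hand":0.25},
])

```text
t: 7.52
eef_pos: [0.6416, -0.1014, 0.3869]
ee_rot: [-0.609, 1.568, 3.108]
force: [-0.0, -0.2, -0.6]
width: 0.0655
```

Run:
```python
from h import *
np.set_printoptions(precision=4,suppress=True)
s=status.get_state(); print(s['t'],s['eef_pos'],s['force'],s['moment'],s['q'],s['width']);Rm=R(s['ee_rot']);print(np.degrees(np.arctan2(Rm[1,1],Rm[0,1])))
im=viewer.grab_frame('wrist')[:,:,::-1].copy(); cv2.imwrite(f"pics/wrist5.png",im)
p=proj('wrist',(.6425,-.0998,.137),s);print(p)
z=cv2.resize(im[130:290,180:340],None,fx=3.5,fy=3.5,interpolation=2);cv2.imwrite('pics/w5z.png',z)
```

```text
7.525 [ 0.6416 -0.1014  0.3869] [-0.0203 -0.2347 -0.5707] [-0.1247 -0.0617 -0.0101] [ 0.1428  0.3291 -0.0724 -0.0005 -1.1718  2.0038] 0.06551470991913784
-57.018773449528695
[257.1008 198.3898]
```

View pics/w5z.png

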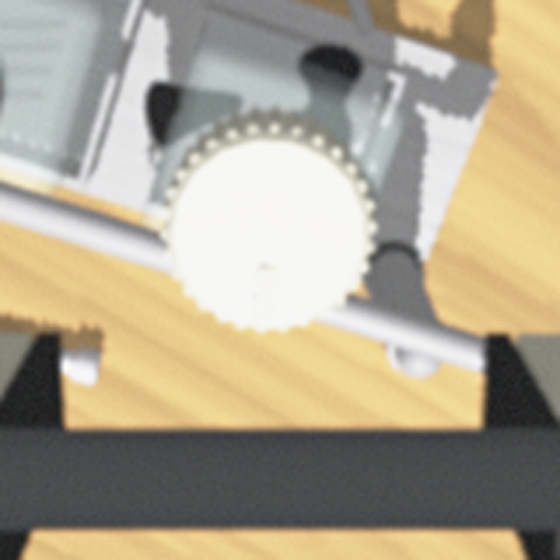

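Run:
```python
from h import *
np.set_printoptions(precision=4,suppress=True)
s=status.get_state()
for z in(.134,.136,.138): print(onz('wrist',(257.4,195.1),z,s), onz('wrist',(180+265/3.5,130+268/3.5),z,s))
a,b=ray('wrist',(257.4,195.1),s),None
w=cv2.imread('pics/wrist5.png');g=cv2.cvtColor(w,cv2.COLOR_BGR2HSV);m=((g[:,:,2]>205)&(g[:,:,1]<25)).astype(np.uint8)*255
m[:160]=0;m[226:]=0;m[:,:226]=0;m[:,290:]=0
m=cv2.morphologyEx(m,cv2.MORPH_OPEN,np.ones((9,9)))
c=max(cv2.findContours(m,0,2)[0],key=cv2.contourArea);print(cv2.fitEllipse(c))
```

```text
[ 0.6442 -0.099   0.134 ] [ 0.6355 -0.103   0.134 ]
[ 0.6446 -0.0987  0.136 ] [ 0.6361 -0.1027  0.136 ]
[ 0.6451 -0.0984  0.138 ] [ 0.6366 -0.1023  0.138 ]
((256.1714172363281, 196.2420654296875), (53.87554168701172, 58.802345275878906), 95.46414184570312)
```

Three views put the cap at about (0.643, -0.0995). I'll add spin for clockwise range, descend to TCP z 0.284 (tips at 106 mm), and close.

Request:
apply_moves([
  {"dx":1.7,"dy":1.9,"dz":-25,"spin":10,"hand":0.25},
  {"dx":0,"dy":0,"dz":-30,"spin":10,"hand":0.25},
  {"dx":0,"dy":0,"dz":-28,"spin":10,"hand":0.25},
  {"dx":0,"dy":0,"dz":-20,"spin":0,"hand":0.25},
  {"dx":0,"dy":0,"dz":0,"spin":0,"hand":0.25},
])

```text
t: 8.2
eef_pos: [0.6428, -0.0993, 0.2834]
ee_rot: [-1.052, 1.566, -3.096]
force: [0.3, -0.3, 0.3]
width: 0.0661
```

Request:
apply_moves([
  {"dx":0,"dy":0,"dz":0,"spin":0,"hand":0.4},
  {"dx":0,"dy":0,"dz":0,"spin":0,"hand":0.45},
  {"dx":0,"dy":0,"dz":0,"spin":0,"hand":1},
  {"dx":0,"dy":0,"dz":0,"spin":0,"hand":1},
  {"dx":0,"dy":0,"dz":0,"spin":0,"hand":1},
])

```text
t: 8.82
eef_pos: [0.6436, -0.099, 0.2865]
ee_rot: [2.019, 1.57, -0.019]
force: [-1.2, 1.8, 5.9]
width: 0.0462
```

```bash
cat > st.py <<'E'
from h import *
np.set_printoptions(precision=4,suppress=True)
s=status.get_state(); print(s['t'],s['eef_pos'],s['force'],s['moment'],s['q'],s['width']);Rm=R(s['ee_rot']);print(np.degrees(np.arctan2(Rm[1,1],Rm[0,1])))
E
cat > pic.py <<'E'
import sys
from h import *
t=sys.argv[1]
im=viewer.grab_frame('wrist')[:,:,::-1].copy(); cv2.imwrite(f"pics/wrist{t}.png",im)
im=viewer.grab_frame('side')[:,:,::-1].copy(); cv2.imwrite(f"pics/side{t}.png",cv2.resize(im[150:290,190:350],None,fx=4.5,fy=4.2))
E
python3 st.py; python3 pic.py 6
```

```text
8.825 [ 0.6436 -0.099   0.2865] [-1.1991  1.8183  5.9063] [ 0.2703  0.6404 -0.016 ] [ 0.1463  0.4118 -0.1933  0.0002 -0.9647  2.5275] 0.04615496635342039
-26.79438790155894
```

View pics/wrist6.png

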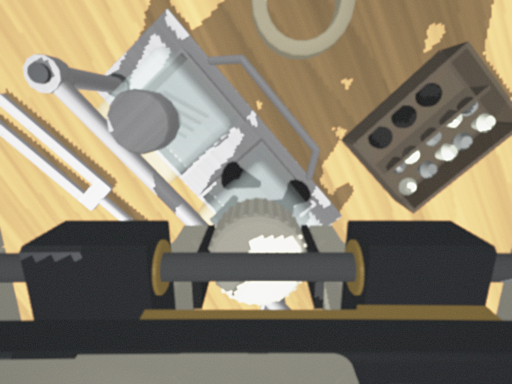

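View pics/side6.png

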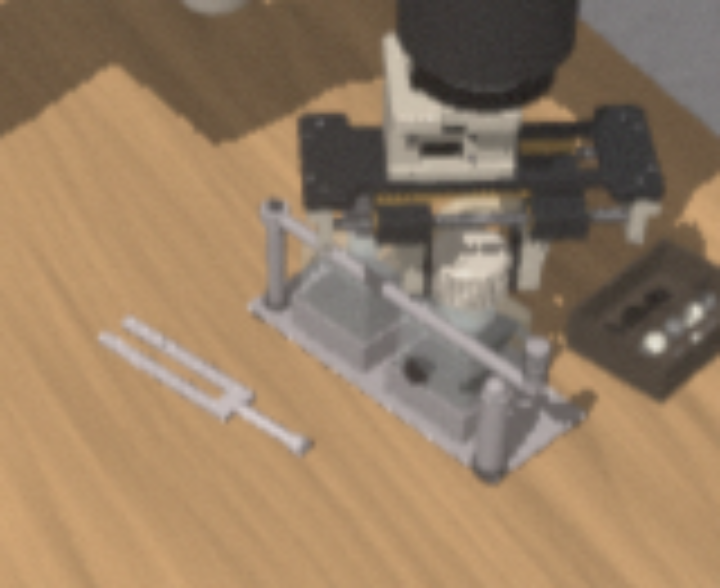

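The cap is gripped at 46 mm, the tray, roll and fork are untouched, and the bar still lies across. I'll screw clockwise in modest steps and watch the z moment.

Request:
apply_moves([
  {"dx":0,"dy":0,"dz":-0.1,"spin":-8,"hand":1},
  {"dx":0,"dy":0,"dz":-0.1,"spin":-8,"hand":1},
  {"dx":0,"dy":0,"dz":-0.1,"spin":-8,"hand":1},
  {"dx":0,"dy":0,"dz":-0.1,"spin":-8,"hand":1},
  {"dx":0,"dy":0,"dz":-0.1,"spin":-8,"hand":1},
])

```text
t: 9.55
eef_pos: [0.6437, -0.0989, 0.2861]
ee_rot: [2.857, 1.57, 0.116]
force: [-2.9, 2.5, 7.4]
width: 0.0464
```

```bash
python3 st.py
```

```text
9.55 [ 0.6437 -0.0989  0.2861] [-2.862   2.4862  7.4014] [0.8345 0.9316 0.0565] [ 0.1466  0.4121 -0.1937  0.     -0.9638  1.8249] 0.04635506732800403
-67.04429922351713
```

The moment is about 0.06 N m, which is thread drag only, and the yaw follows. I'll go on.

Request:
apply_moves([
  {"dx":0,"dy":0,"dz":-0.1,"spin":-8,"hand":1},
  {"dx":0,"dy":0,"dz":-0.1,"spin":-8,"hand":1},
  {"dx":0,"dy":0,"dz":-0.1,"spin":-8,"hand":1},
  {"dx":0,"dy":0,"dz":-0.1,"spin":-8,"hand":1},
  {"dx":0,"dy":0,"dz":-0.1,"spin":-8,"hand":1},
])

```text
t: 10.18
eef_pos: [0.6437, -0.0987, 0.2857]
ee_rot: [-2.587, 1.569, 0.257]
force: [-3.0, 3.1, 7.3]
width: 0.0463
```

```bash
python3 st.py
```

```text
10.175 [ 0.6437 -0.0987  0.2857] [-2.9803  3.1359  7.3207] [1.1979 0.9569 0.0296] [ 0.1468  0.4125 -0.1941 -0.0002 -0.9629  1.1268] 0.046277995797010564
-107.03934253072
```

Request:
apply_moves([
  {"dx":0,"dy":0,"dz":-0.1,"spin":-8,"hand":1},
  {"dx":0,"dy":0,"dz":-0.1,"spin":-8,"hand":1},
  {"dx":0,"dy":0,"dz":-0.1,"spin":-8,"hand":1},
  {"dx":0,"dy":0,"dz":-0.1,"spin":-8,"hand":1},
  {"dx":0,"dy":0,"dz":-0.1,"spin":-8,"hand":1},
])

```text
t: 10.8
eef_pos: [0.6439, -0.0987, 0.2854]
ee_rot: [-1.946, 1.569, 0.2]
force: [-1.7, 2.5, 7.9]
width: 0.0463
```

```bash
python3 st.py; python3 pic.py 7
```

```text
10.8 [ 0.6439 -0.0987  0.2854] [-1.6937  2.4669  7.9175] [1.3252 0.7562 0.0381] [ 0.1468  0.4129 -0.1943 -0.0001 -0.9616  0.4286] 0.046270977814603174
-147.03526516532202
```

View pics/wrist7.png

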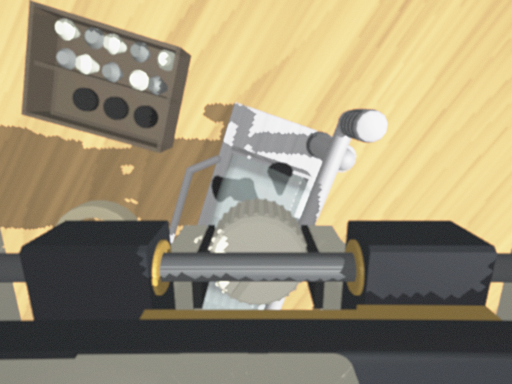

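View pics/side7.png

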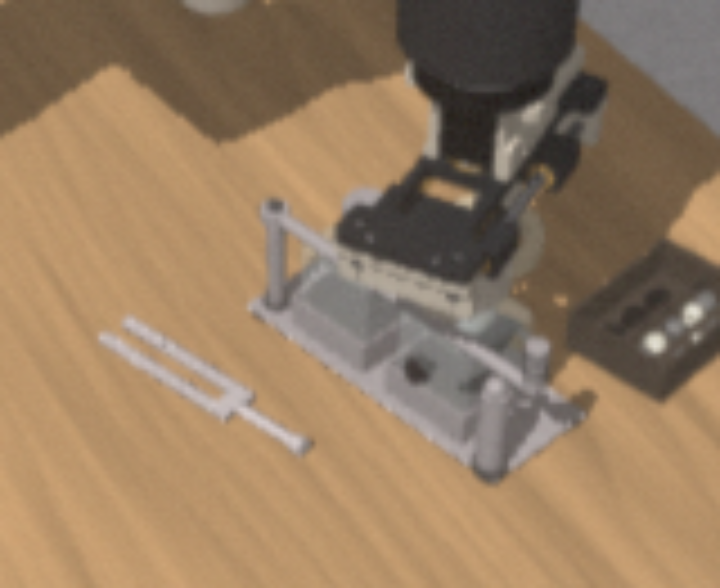

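Turned 120° with drag only. The tray and bar are unchanged. Continuing.

Request:
apply_moves([
  {"dx":0,"dy":0,"dz":-0.1,"spin":-7,"hand":1},
  {"dx":0,"dy":0,"dz":-0.1,"spin":-7,"hand":1},
  {"dx":0,"dy":0,"dz":0,"spin":-7,"hand":1},
  {"dx":0,"dy":0,"dz":-0.1,"spin":-7,"hand":1},
  {"dx":0,"dy":0,"dz":0,"spin":-7,"hand":1},
])

```text
t: 11.52
eef_pos: [0.6441, -0.0985, 0.285]
ee_rot: [-1.318, 1.568, 0.218]
force: [-0.8, 3.9, 6.5]
width: 0.0464
```

```bash
python3 st.py
```

```text
11.525 [ 0.6441 -0.0985  0.285 ] [-0.7721  3.8571  6.4517] [1.5111 0.299  0.0231] [ 0.1469  0.4134 -0.1944 -0.0002 -0.9604 -0.1817] 0.046373203867866114
177.99899918143143
```

Request:
apply_moves([
  {"dx":0,"dy":0,"dz":-0.1,"spin":-7,"hand":1},
  {"dx":0,"dy":0,"dz":-0.1,"spin":-7,"hand":1},
  {"dx":0,"dy":0,"dz":0,"spin":-7,"hand":1},
  {"dx":0,"dy":0,"dz":-0.1,"spin":-7,"hand":1},
  {"dx":0,"dy":0,"dz":0,"spin":-7,"hand":1},
])

```text
t: 12.15
eef_pos: [0.6442, -0.0985, 0.2846]
ee_rot: [-0.69, 1.568, 0.235]
force: [0.0, 3.5, 6.1]
width: 0.0465
```

```bash
python3 st.py
```

```text
12.15 [ 0.6442 -0.0985  0.2846] [0.0111 3.4582 6.1171] [1.5166 0.0032 0.0331] [ 0.1469  0.4138 -0.1947 -0.0003 -0.9595 -0.7925] 0.04651987668420874
143.00003256764975
```

Request:
apply_moves([
  {"dx":0,"dy":0,"dz":-0.1,"spin":-6,"hand":1},
  {"dx":0,"dy":0,"dz":-0.1,"spin":-6,"hand":1},
  {"dx":0,"dy":0,"dz":0,"spin":-6,"hand":1},
  {"dx":0,"dy":0,"dz":-0.1,"spin":-6,"hand":1},
  {"dx":0,"dy":0,"dz":0,"spin":-6,"hand":1},
])

```text
t: 12.78
eef_pos: [0.644, -0.0987, 0.2842]
ee_rot: [-0.498, 1.569, -0.094]
force: [0.8, 2.4, 4.2]
width: 0.0469
```

```bash
python3 st.py
```

```text
12.775 [ 0.644  -0.0987  0.2842] [0.8085 2.4076 4.178 ] [0.8731 0.0401 1.0983] [ 0.1469  0.4143 -0.1955  0.0006 -0.9592 -1.3142] 0.046931311027981766
113.1360299047331
```

The moment jumped to 1.1 N m, so the cap has bottomed. The pads may have slipped a little, so I'll back off in small steps to find the unload angle and use that as the zero reference.

Request:
apply_moves([
  {"dx":0,"dy":0,"dz":0,"spin":-2,"hand":1},
  {"dx":0,"dy":0,"dz":0,"spin":0,"hand":1},
  {"dx":0,"dy":0,"dz":0,"spin":0,"hand":1},
  {"dx":0,"dy":0,"dz":0,"spin":0,"hand":1},
  {"dx":0,"dy":0,"dz":0,"spin":0,"hand":1},
])

```text
t: 13.4
eef_pos: [0.6438, -0.0988, 0.284]
ee_rot: [-0.506, 1.57, -0.134]
force: [-1.7, 3.1, 5.5]
width: 0.0467
```

```bash
python3 st.py
```

```text
13.4 [ 0.6438 -0.0988  0.284 ] [-1.7035  3.0986  5.5314] [0.9956 0.3862 0.9499] [ 0.1467  0.4143 -0.1957  0.0004 -0.9596 -1.3449] 0.04667467287979862
111.36305866665947
```

Request:
apply_moves([
  {"dx":0,"dy":0,"dz":0,"spin":2,"hand":1},
  {"dx":0,"dy":0,"dz":0,"spin":0,"hand":1},
  {"dx":0,"dy":0,"dz":0,"spin":0,"hand":1},
  {"dx":0,"dy":0,"dz":0,"spin":0,"hand":1},
  {"dx":0,"dy":0,"dz":0,"spin":0,"hand":1},
])

```text
t: 14.02
eef_pos: [0.6438, -0.0989, 0.284]
ee_rot: [-0.296, 1.569, 0.111]
force: [-1.2, 2.4, 6.9]
width: 0.0465
```

```bash
python3 st.py
```

```text
14.025 [ 0.6438 -0.0989  0.284 ] [-1.1825  2.3627  6.8576] [1.0015 0.4273 0.3136] [ 0.1465  0.4143 -0.1956  0.0001 -0.9595 -1.3107] 0.04649254476930392
113.29772377479976
```

Request:
apply_moves([
  {"dx":0,"dy":0,"dz":0,"spin":1,"hand":1},
  {"dx":0,"dy":0,"dz":0,"spin":0,"hand":1},
  {"dx":0,"dy":0,"dz":0,"spin":0,"hand":1},
  {"dx":0,"dy":0,"dz":0,"spin":0,"hand":1},
  {"dx":0,"dy":0,"dz":0,"spin":0,"hand":1},
])

```text
t: 14.65
eef_pos: [0.6438, -0.0988, 0.284]
ee_rot: [-0.133, 1.569, 0.29]
force: [-0.5, 3.6, 6.4]
width: 0.0463
```

```bash
python3 st.py
```

```text
14.65 [ 0.6438 -0.0988  0.284 ] [-0.4773  3.6228  6.4116] [1.1543 0.3599 0.0553] [ 0.1465  0.4142 -0.1956 -0.0003 -0.9595 -1.2937] 0.046341745729462175
114.26178332002061
```

Zero torque is at yaw of about 114.4°, with a stiffness of about 0.3 N m per degree and pad slip near 1 N m. Now I'll back off counter-clockwise by 90°, plus about 1° for compliance and jar play.

Request:
apply_moves([
  {"dx":0,"dy":0,"dz":0.1,"spin":9,"hand":1},
  {"dx":0,"dy":0,"dz":0.1,"spin":9,"hand":1},
  {"dx":0,"dy":0,"dz":0.1,"spin":9,"hand":1},
  {"dx":0,"dy":0,"dz":0.1,"spin":9,"hand":1},
  {"dx":0,"dy":0,"dz":0.1,"spin":9,"hand":1},
])

```text
t: 15.28
eef_pos: [0.6438, -0.0989, 0.2845]
ee_rot: [-0.974, 1.569, 0.24]
force: [-1.0, 3.0, 5.7]
width: 0.0466
```

```bash
python3 st.py; python3 pic.py 8
```

```text
15.275 [ 0.6438 -0.0989  0.2845] [-1.0291  3.0126  5.7003] [ 0.9976  0.2573 -0.0427] [ 0.1465  0.4138 -0.195  -0.0002 -0.9603 -0.5033] 0.04659704432904725
159.54968152695145
```

View pics/wrist8.png

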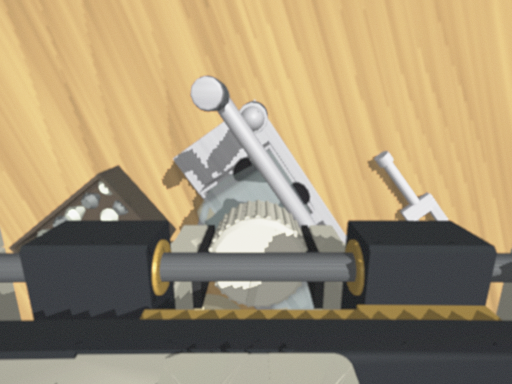

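Request:
apply_moves([
  {"dx":0,"dy":0,"dz":0.1,"spin":10,"hand":1},
  {"dx":0,"dy":0,"dz":0.1,"spin":10,"hand":1},
  {"dx":0,"dy":0,"dz":0.1,"spin":10,"hand":1},
  {"dx":0,"dy":0,"dz":0.1,"spin":10,"hand":1},
  {"dx":0,"dy":0,"dz":0.1,"spin":6,"hand":1},
])

```text
t: 16.0
eef_pos: [0.6438, -0.099, 0.2849]
ee_rot: [-1.874, 1.569, 0.142]
force: [-0.9, 1.7, 5.4]
width: 0.0465
```

```bash
python3 st.py
```

```text
16.0 [ 0.6438 -0.099   0.2849] [-0.9405  1.6755  5.3858] [ 0.6811  0.1366 -0.0462] [ 0.1463  0.4135 -0.1946  0.     -0.9611  0.2988] 0.04649960085141785
-154.49781233520105
```

Request:
apply_moves([
  {"dx":0,"dy":0,"dz":0,"spin":0,"hand":1},
  {"dx":0,"dy":0,"dz":0,"spin":0,"hand":1},
  {"dx":0,"dy":0,"dz":0,"spin":0,"hand":1},
  {"dx":0,"dy":0,"dz":0,"spin":0,"hand":1},
  {"dx":0,"dy":0,"dz":0,"spin":0,"hand":1},
])

```text
t: 16.62
eef_pos: [0.6438, -0.099, 0.2849]
ee_rot: [-1.909, 1.569, 0.102]
force: [-0.4, 2.3, 5.0]
width: 0.0463
```

```bash
python3 st.py; python3 pic.py 9
```

```text
16.625 [ 0.6438 -0.099   0.2849] [-0.3654  2.2608  5.0089] [0.6357 0.1633 0.0608] [ 0.1463  0.4135 -0.1946  0.0001 -0.9611  0.2946] 0.046345820745589246
-154.73757133035988
```

View pics/wrist9.png

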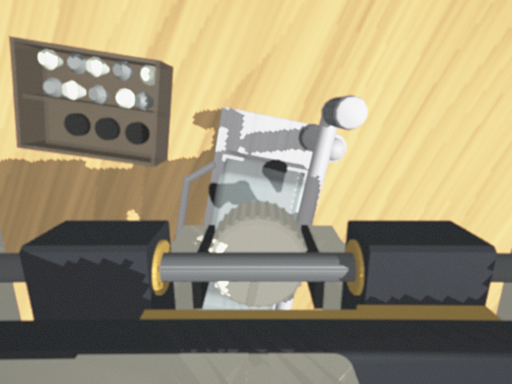

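View pics/side9.png

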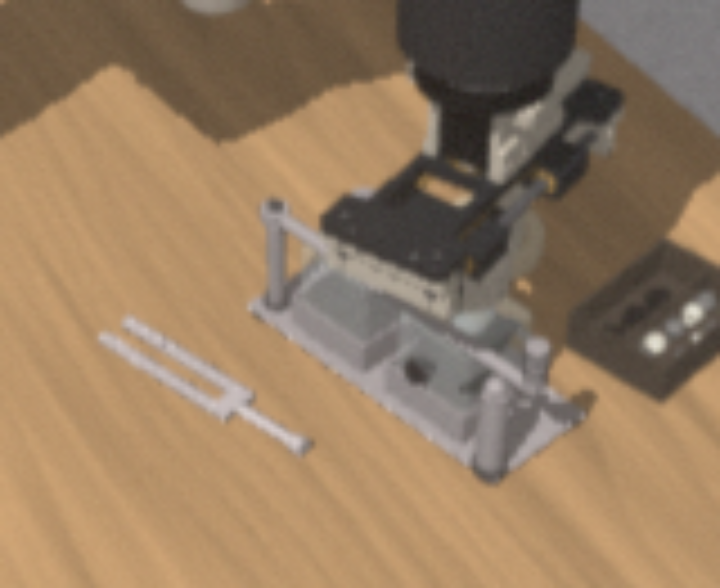

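Run:
```python
from h import *
s=status.get_state()
k=onz('wrist',(351,112),.129,s);H=np.array([.5846,.0281]);v=k[:2]-H;print(k,np.linalg.norm(v),'keeper',np.radians(-76.07)-np.arctan2(v[1],v[0]))
print(s['width'],s['force'])
print(arm.job_done())
```

```text
[ 0.63694176 -0.1786649   0.129     ] 0.21328709330353246 keeper -0.0048132708954276016
0.046260601680787786 [-1.06952556  2.18031069  5.98680503]
the job is handed in; nothing more can be done
None
```

The bar is shut, the cap was screwed down to its stop and backed off about a quarter turn, and the arm is still gripping it, ready for you to tape. I handed the job in at about 16.7 s of the 58 s allowed.

- **Keeper bar:** I swung it shut by its knob and felt the stop (about 8 N back when I pushed on). Camera checks before and after turning the cap put it at about 0 rad, 213 mm from the hinge.
- **Cap down:** it turned clockwise about 219° with only thread drag of about 0.05 N m, then the torque rose sharply to 1.1 N m. The finger pads slipped slightly on the cap at the stop. I took the angle where the torque fell back to zero as the bottom, so that slip does not affect the setting.
- **Backed off:** about 90.9° counter-clockwise by the wrist reading, with normal reverse drag while turning. The real figure could be a degree or two off because the jar has a little play in its pocket. I could not confirm it from the tick on the cap, because the gripper covers it.
- **Final state:** the grip is set to 30 N (fingers 46 mm apart), with about 5–6 N pressing down, so nothing is lifting the jar. In the last views the small jar, the tray and the tuning fork look undisturbed. I did not check the tape roll, otoscope or pump bottle at the end, but the arm did not go near them.

Two move calls early on were refused for missing keys; nothing moved because of them.

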